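# Stack the stone dishes on the stall's display bases

## Task

Build the two display towers of the mineral stall from the five stone dishes, each dish fully seated by its foot in the one below. On the dark slate base go the obsidian (black) at the bottom, the amethyst (purple) on it and the jasper (red) on top; on the white marble base the opalite (white) with the citrine (yellow) on top. Keep every dish upright so that no stones would spill, leave the geode, the ball and the magnifier where they are, and let go of everything at the end.

Things in the scene. Friction and masses are not known exactly. Their poses are not given: they have to be found in the camera images.
- obsidian_dish: Loose light-wood dish of black obsidian stones (fixed), 0.08 to 0.17 kg: plain cylinder 56 mm across from 5 to 30 mm above its underside, over a foot 41 mm across, 5 mm high. Mouth 46 mm wide, clear 6.5 mm below the rim: the next dish's foot drops in, its shoulder rests on the rim, underside 25 mm above this one's. Origin: centre of underside, z up; yaw of no matter.
- amethyst_dish: Loose light-wood dish of purple amethyst stones (fixed), 0.08 to 0.17 kg: plain cylinder 56 mm across from 5 to 30 mm above its underside, over a foot 41 mm across, 5 mm high. Mouth 46 mm wide, clear 6.5 mm below the rim: the next dish's foot drops in, its shoulder rests on the rim, underside 25 mm above this one's. Origin: centre of underside, z up; yaw of no matter.
- jasper_dish: Loose light-wood dish of brick-red jasper stones (fixed), 0.08 to 0.17 kg: plain cylinder 56 mm across from 5 to 30 mm above its underside, over a foot 41 mm across, 5 mm high. Mouth 46 mm wide, clear 6.5 mm below the rim: the next dish's foot drops in, its shoulder rests on the rim, underside 25 mm above this one's. Origin: centre of underside, z up; yaw of no matter.
- opalite_dish: Loose light-wood dish of milky-white opalite stones (fixed), 0.08 to 0.17 kg: plain cylinder 56 mm across from 5 to 30 mm above its underside, over a foot 41 mm across, 5 mm high. Mouth 46 mm wide, clear 6.5 mm below the rim: the next dish's foot drops in, its shoulder rests on the rim, underside 25 mm above this one's. Origin: centre of underside, z up; yaw of no matter.
- citrine_dish: Loose light-wood dish of yellow citrine stones (fixed), 0.08 to 0.17 kg: plain cylinder 56 mm across from 5 to 30 mm above its underside, over a foot 41 mm across, 5 mm high. Mouth 46 mm wide, clear 6.5 mm below the rim: the next dish's foot drops in, its shoulder rests on the rim, underside 25 mm above this one's. Origin: centre of underside, z up; yaw of no matter.
- slate_base: Fixed dark grey slate base: disc 90 mm across, 6 mm thick, with a collar 60 mm outside, 46 mm inside diameter, up to 15 mm above the table. A dish's foot drops into the collar, its shoulder rests on it, underside then 10 mm above the table. Origin: centre of the underside, on the table, z up.
- marble_base: Fixed white marble base: disc 90 mm across, 6 mm thick, with a collar 60 mm outside, 46 mm inside diameter, up to 15 mm above the table. A dish's foot drops into the collar, its shoulder rests on it, underside then 10 mm above the table. Origin: centre of the underside, on the table, z up.
- geode: Bystander: loose grey rock about 70 x 55 mm with purple crystals, about 55 mm high. Origin: centre of its underside.
- ball: Bystander: pale blue-green ball, 60 mm, fixed on a dark wooden foot, together 72 mm high, loose on the table. Origin: centre of its underside.
- loupe: Bystander: small steel and black folding magnifier lying on the table, 14 mm high, 55 mm long along its x (from -41 to +14 mm), 28 mm wide. Origin: underside, below the centre of the round lens.
Mind the look-alikes: they are no part of the job. What is shaped like the citrine_dish but green or pink is not meant. Of the things shaped like the marble_base, the white one is meant.

How it is judged:
By the outcome, as a careful person would: the job done as asked, in the order asked, and still so for the second after the job is handed in, with the robot touching nothing.
It also fails if it takes over 120 s, if anything falls off the work surface, if the arm or the gripper's body presses on something with over 40 N, if the wrist force passes 120 N, or if a joint passes its speed limit or range.

## Robot

A 6-joint arm with a two-finger parallel gripper is mounted at the origin on the work surface. World frame = base frame: x ahead of the robot, y to its left, z up, the work surface at z = 0. Lengths are in m, angles in degrees, forces in N, time in s.
With the tool pointing down it reaches from about 0.25 to 0.725 m from the base axis. Payload 9.7 kg.
Tool frame: the origin (TCP) lies midway between the tips of the shut fingers; the grasp point (between the pads) lies 19 mm behind it; z points along the fingers, y is the line along which they close (so a half turn about z gives the same grasp; the last joint's range is limited). The gripper opens to 85 mm and grips with 20 to 120 N. Pads are 22 mm wide; open, the fingers measure 114 mm over their backs; the gripper's body (76 mm by 85 mm) begins 54 mm behind the grasp point. The pads swing forward as they close: fully open they stand 13 mm farther back than shut.
Start: joints at [-65.374, 4.979, 10.078, 95.1, 0, 90], TCP at [0.229, -0.5, 0.231] pointing down, gripper open.
Joint ranges: [-179.16, 179.16], [-48.56, 103.87], [-65.8, 70.77], [-126.05, 130.52], [-82.76, 87.17], [-180, 180]. Speed limits (degrees/s): [127.2, 127.2, 147.25, 180, 180, 180].

## Interface

Orientations are given as [roll, pitch, yaw] about the fixed x, y, z axes, in that order (R = Rz(yaw) Ry(pitch) Rx(roll)).
In Python, from workcell import * gives the robot as it stands.
- The arm moves only by the tool servo_tool, never from a script. Its argument "moves" is a list of rows, each a list of 4 numbers: the shift along the world's x, y, z in shares of 80 cm (1.0 is 80 cm), then the turn about the world's z in normalised numbers (1 is pi rad). A call has 1 to 20 rows; each row is the pose to reach, as a shift and turn from the pose commanded when the call began; what a row does not reach only later rows make up. A row lasts 1/12 s, in which the tool goes at most 41.7 mm and 7.16 degrees, less where a joint would pass 70% of its speed; a pose out of reach is approached as far as the arm can. A call with a gripper value outside its range is refused whole. "claw" is the closure, from 0 (fully open) to 1 (shut), set as the call begins (left out, the last holds). The fingers move at their own pace and stop on an object; "force" is the grip in N (left out, the last holds). Time passes only in rows, so rows that repeat a pose let the fingers close. It gives the time, the measured TCP pose, the force, the opening and the grip force at its end, in the units of the state.
- get_obs(): the state, without advancing time (a new reading comes with each control period).
- camera(name): name is "scene" or "top"; returns the picture (400x640x3 uint8, red, green, blue); there is no depth.
- get_calibration(name): a dict with "fx", "fy", "cx", "cy" (pixels), "k1" (the pictures are not rectified: a ray, as slopes to the right and down, at radius r is drawn at 1 + k1 r^2 times it, then the intrinsics apply), "rvec" (rotation vector, rad) and "tvec" (3), from world to camera coordinates, as OpenCV has them. Camera axes: x right, y down, z forward; pixel columns grow to the right and rows downward; lengths in m; the calibration is good to about 2 mm. A picture is of the moment at which its call begins. get_calibration takes no time and is no camera call.
- job_done(): hands the job in; it is judged then, once.
The state is a dict: "time": time; "q": joint angles; "qd": joint speeds; "joint_efforts": joint torques, N m; "ee_pos": TCP position; "tcp_rot": TCP orientation; "wrist_force": force on the tool from outside, world axes, zero at the start; "torque": the same for the moment, N m; "opening": finger opening in m; "grasp_force": force on a finger pad.
Only numpy, scipy, OpenCV 4.12 (cv2) and the standard library are available. Lean on these libraries where they do the work, as an engineer would, in place of code of your own. Each camera call takes 0.05 s, during which the arm holds its last target. There are 200 camera calls.

## Working session

There is one attempt and no reset: what is moved stays moved. The work goes in short steps, Python scripts to look and compute and a tool call to move; the robot and the scene stay as the last step left them, time stands still between calls to the robot, and variables do not carry over. Pictures are saved under pics/ and viewed, at most 14 in all, crops included, and the job is handed in when it is done.

Besides the shell and the picture viewer there is one more tool, called after "Request:" by a JSON object that holds its "op" and its "data", one argument or row to a line. servo_tool: Moves the arm, as the interface text tells. Its arguments: {"type":"object","properties":{"moves":{"type":"array","items":{"type":"array","items":{"type":"number"}}},"claw":{"type":"number"},"force":{"type":"number"}},"required":["moves"]}

```bash
mkdir -p pics; cat > h.py <<'E'
from workcell import *
import numpy as np, cv2
def snap(n,f):
    im=camera(n); cv2.imwrite(f,im[:,:,::-1]); return im
def px2w(n,u,v,z):
    c=get_calibration(n); d=np.array([(u-c["cx"])/c["fx"],(v-c["cy"])/c["fy"]]); s=d.copy()
    for _ in range(20): s=d/(1+c["k1"]*(s@s))
    R,_=cv2.Rodrigues(np.array(c["rvec"],float)); t=np.array(c["tvec"],float).ravel()
    o=-R.T@t; r=R.T@np.array([s[0],s[1],1]); return o+r*(z-o[2])/r[2]
def w2px(n,p):
    c=get_calibration(n); R,_=cv2.Rodrigues(np.array(c["rvec"],float)); q=R@np.array(p)+np.array(c["tvec"],float).ravel()
    s=q[:2]/q[2]; s=s*(1+c["k1"]*(s@s)); return np.array([c["fx"]*s[0]+c["cx"],c["fy"]*s[1]+c["cy"]])
E
python3 - <<'E'
from h import *
for n in("top","scene"):
    snap(n,f"pics/{n}0.png"); c=get_calibration(n); print(c)
print(get_obs())
E
```

```text
{'fx': 491.4703520536457, 'fy': 491.4703520536457, 'cx': 317.44290980553143, 'cy': 207.69264382882798, 'k1': -0.07255735917112958, 'rvec': array([ 2.14094375, -2.10550896,  0.22661056]), 'tvec': array([0.03325065, 0.56107573, 1.06781442])}
{'fx': 507.60924625855245, 'fy': 507.60924625855245, 'cx': 319.3339759725136, 'cy': 206.38232473502197, 'k1': 0.007728474797705887, 'rvec': array([ 1.33915909,  2.33285357, -0.8272321 ]), 'tvec': array([ 0.2565652 , -0.37187037,  1.45892632])}
{'time': 0.1, 'q': array([-6.53754242e+01,  5.00697972e+00,  1.00388796e+01,  9.51004838e+01,
        1.24716001e-03,  8.99988479e+01]), 'qd': array([ 0.02612381, -0.21448354,  0.11828364,  0.04162102, -0.01692218,
        0.02010795]), 'joint_efforts': array([ 2.01670091e-04, -5.21559799e+01,  4.65655768e+01,  1.60843640e-02,
       -5.51682433e-05, -2.28323319e-05]), 'ee_pos': array([ 0.22908515, -0.49978398,  0.23066225]), 'tcp_rot': array([-1.79931416e+02, -1.24853820e-03,  2.46257264e+01]), 'wrist_force': array([0.13591455, 0.42936238, 0.02462956]), 'torque': array([0.02021829, 0.01670616, 0.0415144 ]), 'grasp_force': 0.0, 'opening': 0.08517376064075731}
```

View pics/top0.png

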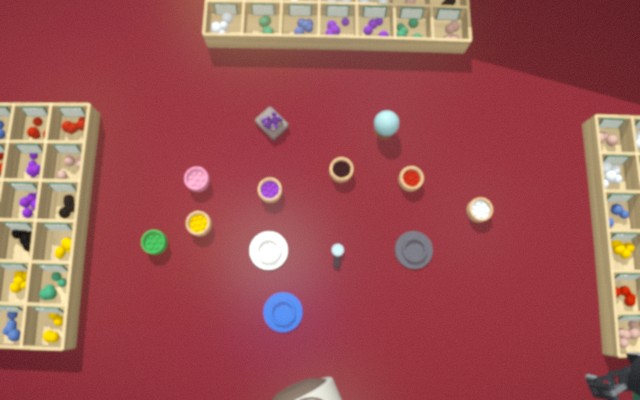

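View pics/scene0.png

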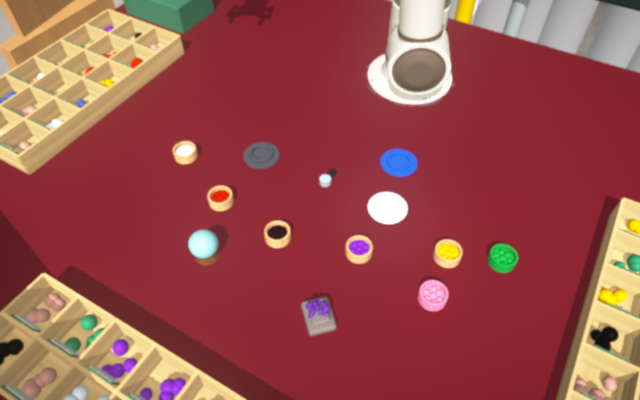

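Top view: dishes obsidian (341,169), amethyst (269,190), jasper (411,179), opalite (480,210), citrine (198,223). The slate base is at (414,250) and the marble base at (268,250). The look-alikes are pink (196,179), green (153,242) and the blue base (283,312). The yellow dish and the white base match the description, and I'll confirm both in enlarged crops along with a measured silhouette.

```bash
cat >> h.py <<'E'
from scipy.optimize import least_squares
DISH=[(.0205,0),(.0205,.005),(.028,.005),(.028,.030)]
BASE=[(.045,0),(.045,.006),(.030,.006),(.030,.015)]
def hull(n,x,y,prof,z0=0):
    a=np.linspace(0,2*np.pi,48,endpoint=False)
    P=np.array([w2px(n,(x+r*np.cos(t),y+r*np.sin(t),z0+z)) for r,z in prof for t in a],np.float32)
    return cv2.convexHull(P)[:,0]
def cen(h):
    m=cv2.moments(h.reshape(-1,1,2).astype(np.float32)); return np.array([m["m10"],m["m01"]])/m["m00"],m["m00"]
def mask(im):
    lab=cv2.cvtColor(im,cv2.COLOR_RGB2LAB).astype(float)
    return lab
def blob(im,u,v,r=24):
    # non-cloth mask around u,v : upscale, cloth = dark red hue
    k=6; u,v=int(u),int(v); y0,x0=max(v-r,0),max(u-r,0)
    c=im[y0:v+r,x0:u+r]; c=cv2.resize(c,None,fx=k,fy=k,interpolation=cv2.INTER_CUBIC)
    lab=cv2.cvtColor(c,cv2.COLOR_RGB2LAB).astype(float)
    bd=np.concatenate([lab[:9].reshape(-1,3),lab[-9:].reshape(-1,3),lab[:,:9].reshape(-1,3),lab[:,-9:].reshape(-1,3)])
    d=np.abs(lab-np.median(bd,0)); d=d[...,0]*.4+d[...,1]+d[...,2]
    m=(d>22).astype(np.uint8)
    cs,_=cv2.findContours(m,cv2.RETR_EXTERNAL,cv2.CHAIN_APPROX_NONE)
    b=max(cs,key=cv2.contourArea)[:,0]
    return c,b,(b+.5)/k-.5+[x0,y0],k,(x0,y0)
def locate(n,im,u,v,prof,z0=0):
    c,b,P,k,o=blob(im,u,v); P=cv2.convexHull(P.astype(np.float32))[:,0]; m,A=cen(P)
    p0=px2w(n,u,v,z0+.02)[:2]
    s=least_squares(lambda p:cen(hull(n,p[0],p[1],prof,z0))[0]-m,p0,x_scale=.01,diff_step=1e-3).x
    h=hull(n,*s,prof,z0)
    t=c.copy(); q=lambda h:(((h-o)+.5)*k).astype(np.int32).reshape(-1,1,2)
    cv2.polylines(t,[q(P)],True,(0,255,0),1); cv2.polylines(t,[q(h)],True,(0,0,0),1)
    return s,A/cen(h)[1],cv2.resize(t,(200,200))
T={"obs":(341,169,DISH),"ame":(269,190,DISH),"jas":(411,179,DISH),"opa":(480,210,DISH),"cit":(198,223,DISH),"sla":(414,250,BASE),"mar":(268,250,BASE)}
S={"obs":(277,234),"ame":(359,249),"jas":(220,198),"opa":(185,152),"cit":(448,253),"sla":(261,155),"mar":(387,208)}
E
python3 - <<'E'
from h import *
for n in("top","scene"):
    im=snap(n,f"pics/{n}1.png"); ts=[]
    for k,(u,v,p) in T.items():
        if n=="scene": u,v=S[k]
        s,a,t=locate(n,im,u,v,p); ts.append(t); print(n,k,np.round(s*1000,1),round(a,3))
    ts.append(ts[0]*0)
    cv2.imwrite(f"pics/{n}t.png",np.vstack([np.hstack(ts[:4]),np.hstack(ts[4:])])[:,:,::-1])
print([(k,np.round(px2w("top",u,v,.03)[:2]*1e3)) for k,(u,v) in dict(geode=(271,123),ball=(387,123),loupe=(338,251),pink=(196,179),green=(153,242),blue=(283,312)).items()])
E
```

```text
top obs [663.9 -12.8] 1.17Traceback (most recent call last):
  File "<stdin>", line 6, in <module>
  File "h.py", line 39, in locate
    s=least_squares(lambda p:cen(hull(n,p[0],p[1],prof,z0))[0]-m,p0,x_scale=.01,diff_step=1e-3).x
      ~~~~~~~~~~~~~^^^^^^^^^^^^^^^^^^^^^^^^^^^^^^^^^^^^^^^^^^^^^^^^^^^^^^^^^^^^^^^^^^^^^^^^^^^^
    return func(*args, **kwargs)
    vector_fun = VectorFunction(
        fun_wrapped,
    ...<6 lines>...
        workers=workers
    )
    self.J, dct = approx_derivative(
                  ~~~~~~~~~~~~~~~~~^
        self.fun_wrapped, self.x, f0=self.f, **finite_diff_options
        ^^^^^^^^^^^^^^^^^^^^^^^^^^^^^^^^^^^^^^^^^^^^^^^^^^^^^^^^^^
    )
    ^
    J, _nfev = _dense_difference(fun_wrapped, x0, f0, h,
               ~~~~~~~~~~~~~~~~~^^^^^^^^^^^^^^^^^^^^^^^^
                             use_one_sided, method,
                             ^^^^^^^^^^^^^^^^^^^^^^
                             mf)
                             ^^^
    df = [f_eval - f0 for f_eval in f_evals]
                                    ^^^^^^^
    f = np.atleast_1d(self.fun(x, *self.args, **self.kwargs))
                      ~~~~~~~~^^^^^^^^^^^^^^^^^^^^^^^^^^^^^^
    return np.atleast_1d(self.fun(x))
                         ~~~~~~~~^^^
    return self.f(x, *self.args, **self.kwargs)
           ~~~~~~^^^^^^^^^^^^^^^^^^^^^^^^^^^^^^
  File "h.py", line 39, in <lambda>
    s=least_squares(lambda p:cen(hull(n,p[0],p[1],prof,z0))[0]-m,p0,x_scale=.01,diff_step=1e-3).x
                                 ~~~~^^^^^^^^^^^^^^^^^^^^^
  File "h.py", line 18, in hull
    P=np.array([w2px(n,(x+r*np.cos(t),y+r*np.sin(t),z0+z)) for r,z in prof for t in a],np.float32)
                ~~~~^^^^^^^^^^^^^^^^^^^^^^^^^^^^^^^^^^^^^^
  File "h.py", line 11, in w2px
    c=get_calibration(n); R,_=cv2.Rodrigues(np.array(c["rvec"],float)); q=R@np.array(p)+np.array(c["tvec"],float).ravel()
ValueError: time passes only in moves, steps and waits
```

```bash
sed -i 's/^import numpy as np, cv2/import numpy as np, cv2, functools\nget_calibration=functools.lru_cache(get_calibration)/' h.py
cat > loc.py <<'E'
from h import *
for n in("top","scene"):
    im=cv2.imread(f"pics/{n}0.png")[:,:,::-1].copy(); ts=[]
    for k,(u,v,p) in T.items():
        if n=="scene": u,v=S[k]
        s,a,t=locate(n,im,u,v,p); ts.append(t); print(n,k,np.round(s*1000,1),round(a,3))
    ts.append(ts[0]*0)
    cv2.imwrite(f"pics/{n}t.png",np.vstack([np.hstack(ts[:4]),np.hstack(ts[4:])])[:,:,::-1])
print([(k,np.round(px2w("top",u,v,.03)[:2]*1e3)) for k,(u,v) in dict(geode=(271,123),ball=(387,123),loupe=(338,251),pink=(196,179),green=(153,242),blue=(283,312)).items()])
E
python3 loc.py 2>&1 | tail -20
```

```text
top obs [663.9 -12.8] 1.165
top ame [609.9 157. ] 1.172
top jas [ 645.1 -181.2] 1.179
top opa [ 571.4 -346. ] 1.16
top cit [526.3 322. ] 1.157
top sla [ 473.9 -187. ] 1.073
top mar [467.2 156.2] 1.15
scene obs [663.5 -13.5] 1.121
scene ame [610.1 156.1] 1.115
scene jas [ 642.5 -180.4] 1.21
scene opa [ 569.  -344.9] 1.23
scene cit [526.  320.2] 1.14
scene sla [ 473.7 -187.7] 1.037
scene mar [467.2 155.5] 1.122
[('geode', array([773., 158.])), ('ball', array([ 779., -124.])), ('loupe', array([465.,  -7.])), ('pink', array([630., 331.])), ('green', array([478., 422.])), ('blue', array([325., 116.]))]
```

View pics/topt.png

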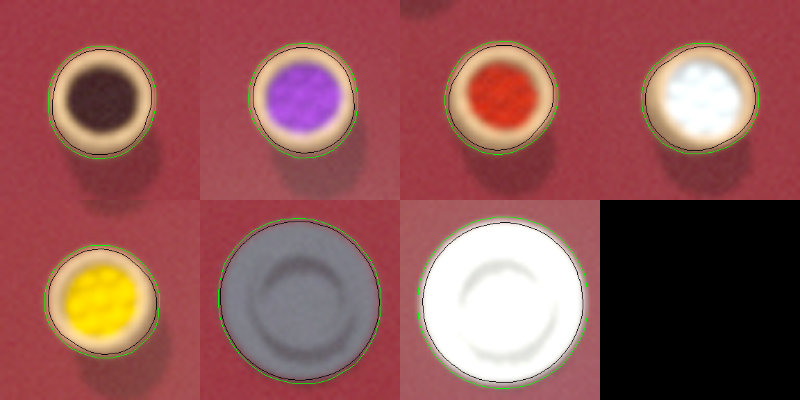

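View pics/scenet.png

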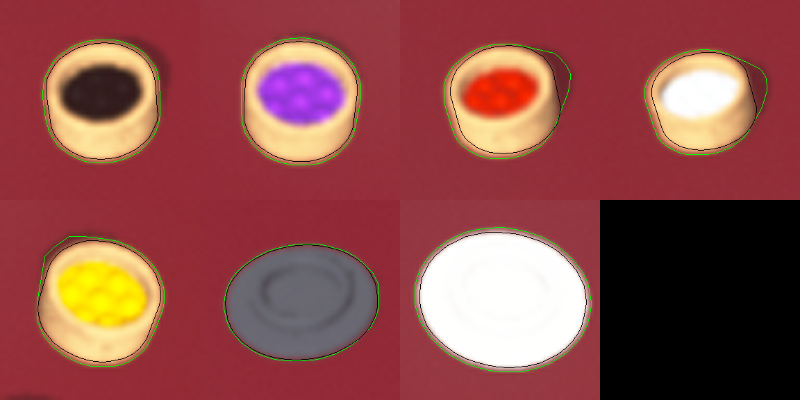

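The crops confirm each target: the yellow-filled wooden dish, the white base and the dark slate base. The two cameras agree to about 1–2 mm. I'll start with the obsidian dish.

Units first: shifts go in shares of 80 cm and turns go in shares of pi rad. So 48.7 cm / 80 = 0.6088, 46.5 cm / 80 = 0.5813.

Request:
{"op": "servo_tool", "data": {
  "moves": [
    [0.0375,0.05,-0.0125,0],
    [0.075,0.0875,-0.025,0],
    [0.1125,0.125,-0.0375,0],
    [0.15,0.1688,-0.05,0],
    [0.1875,0.2125,-0.0625,0],
    [0.225,0.25,-0.075,0],
    [0.2625,0.2938,-0.0875,0],
    [0.3,0.3375,-0.1,0],
    [0.3375,0.375,-0.1125,0],
    [0.375,0.4188,-0.125,0],
    [0.4125,0.4625,-0.1375,0],
    [0.45,0.5,-0.15,0],
    [0.4875,0.5438,-0.15,0],
    [0.5188,0.5813,-0.15,0],
    [0.5438,0.6088,-0.15,0],
    [0.5438,0.6088,-0.15,0],
    [0.5438,0.6088,-0.15,0],
    [0.5438,0.6088,-0.15,0],
    [0.5438,0.6088,-0.15,0]
  ],
  "claw": 0,
  "force": 30
}}

```text
time: 1.73
ee_pos: [0.6638, -0.0129, 0.1106]
tcp_rot: [-180.0, 0.1, 24.7]
wrist_force: [-0.7, 0.1, 0.2]
opening: 0.0852
grasp_force: 0.0
```

To row units: -10.5 cm / 80 = -0.1313, -9.5 cm / 80 = -0.1188.

Request:
{"op": "servo_tool", "data": {
  "moves": [
    [0,0,-0.0313,0],
    [0,0,-0.0625,0],
    [0,0,-0.0875,0],
    [0,0,-0.1063,0],
    [0,0,-0.1188,0],
    [0,0,-0.1313,0],
    [0,0,-0.1313,0],
    [0,0,-0.1313,0],
    [0,0,-0.1313,0]
  ]
}}

```text
time: 2.48
ee_pos: [0.6647, -0.0133, 0.0076]
tcp_rot: [180.0, -0.1, 24.6]
wrist_force: [0.0, 0.7, -0.3]
opening: 0.0852
grasp_force: 0.0
```

Request:
{"op": "servo_tool", "data": {
  "moves": [
    [0,0,0,0],
    [0,0,0,0],
    [0,0,0,0],
    [0,0,0,0],
    [0,0,0,0],
    [0,0,0,0],
    [0,0,0,0],
    [0,0,0,0],
    [0,0,0,0],
    [0,0,0,0],
    [0,0,0,0],
    [0,0,0,0]
  ],
  "claw": 0.6,
  "force": 30
}}

```text
time: 3.48
ee_pos: [0.6646, -0.0129, 0.0074]
tcp_rot: [180.0, -0.1, 24.6]
wrist_force: [-0.7, 0.6, 5.5]
opening: 0.0549
grasp_force: 31.8
```

Request:
{"op": "servo_tool", "data": {
  "moves": [
    [0,0,0.0125,0],
    [0,0,0.0375,0],
    [0,0,0.0625,0],
    [0,0,0.0875,0],
    [-0.0125,-0.0125,0.1,0],
    [-0.0375,-0.035,0.1,0],
    [-0.0625,-0.0575,0.1,0],
    [-0.0875,-0.08,0.1,0],
    [-0.1125,-0.1025,0.1,0],
    [-0.1375,-0.1263,0.1,0],
    [-0.1625,-0.1488,0.1,0],
    [-0.1875,-0.1713,0.1,0],
    [-0.2125,-0.195,0.1,0],
    [-0.2313,-0.2113,0.1,0],
    [-0.2375,-0.2175,0.1,0],
    [-0.2375,-0.2175,0.1,0],
    [-0.2375,-0.2175,0.1,0],
    [-0.2375,-0.2175,0.1,0],
    [-0.2375,-0.2175,0.1,0]
  ]
}}

```text
time: 5.07
ee_pos: [0.4749, -0.1863, 0.0862]
tcp_rot: [-180.0, -0.0, 24.7]
wrist_force: [0.1, -0.0, -2.3]
opening: 0.0551
grasp_force: 32.4
```

```bash
python3 - <<'E'
from h import *
a=snap("top","pics/a_top.png"); b=snap("scene","pics/a_sc.png")
o=get_obs(); print(o["ee_pos"],o["opening"],o["wrist_force"])
ts=[]
for n,im in(("top",a),("scene",b)):
    x,y,z=o["ee_pos"]; u,v=w2px(n,(x,y,z+.01)); print(n,u,v)
    u,v=int(u),int(v); c=im[v-45:v+45,u-45:u+45]; c=cv2.resize(c,(400,400),interpolation=cv2.INTER_CUBIC)
    for zz in(z-.0075,): 
        h=hull(n,x,y,DISH,zz); q=((h-[u-45,v-45]+.5)*400/90).astype(np.int32).reshape(-1,1,2); cv2.polylines(c,[q],True,(0,255,0),1)
    ts.append(c)
cv2.imwrite("pics/a.png",np.hstack(ts)[:,:,::-1])
E
```

```text
[ 0.47466717 -0.18636314  0.08612448] 0.05487681403651963 [ 0.46328911 -0.65867007 -1.73269587]
top 421.93710491385195 244.40380671150004
scene 257.39978330727973 127.16574673856002
```

View pics/a.png

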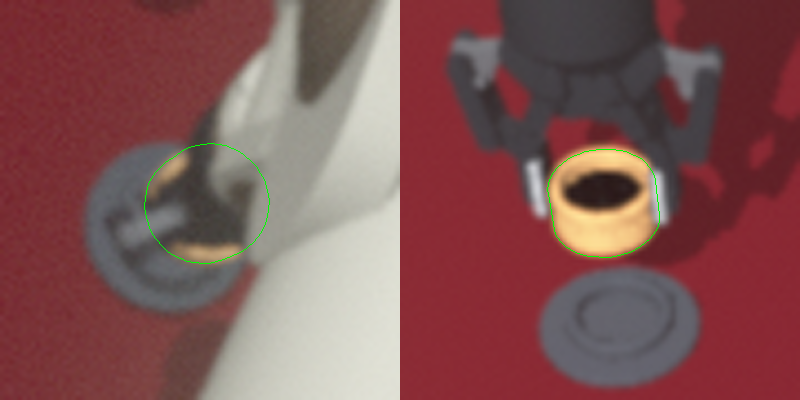

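The dish is held upright and matches the model outline at the TCP (scene about (257,127)). Next I lower it onto the slate collar.

To row units: -6.8 cm / 80 = -0.085, -6.6 cm / 80 = -0.0825.

Request:
{"op": "servo_tool", "data": {
  "moves": [
    [0,0,-0.0188,0],
    [0,0,-0.0375,0],
    [0,0,-0.0563,0],
    [0,0,-0.0688,0],
    [0,0,-0.075,0],
    [0,0,-0.0788,0],
    [0,0,-0.0813,0],
    [0,0,-0.0825,0],
    [0,0,-0.0838,0],
    [0,0,-0.085,0],
    [0,0,-0.085,0],
    [0,0,-0.085,0]
  ]
}}

```text
time: 6.17
ee_pos: [0.4743, -0.1871, 0.0185]
tcp_rot: [180.0, -0.0, 24.6]
wrist_force: [0.1, 0.8, -1.7]
opening: 0.0553
grasp_force: 32.4
```

To row units: -0.15 cm / 80 = -0.0019, -0.1 cm / 80 = -0.0013.

Request:
{"op": "servo_tool", "data": {
  "moves": [
    [0,0,-0.0006,0],
    [0,0,-0.0013,0],
    [0,0,-0.0013,0],
    [0,0,-0.0019,0],
    [0,0,-0.0019,0],
    [0,0,-0.0019,0]
  ]
}}

```text
time: 6.67
ee_pos: [0.4743, -0.187, 0.0173]
tcp_rot: [180.0, -0.0, 24.6]
wrist_force: [-2.1, 0.9, 6.0]
opening: 0.0554
grasp_force: 32.9
```

To row units: 10 cm / 80 = 0.125, 7 cm / 80 = 0.0875.

Request:
{"op": "servo_tool", "data": {
  "moves": [
    [0,0,0,0],
    [0,0,0,0],
    [0,0,0,0],
    [0,0,0,0],
    [0,0,0,0],
    [0,0,0.0188,0],
    [0,0,0.05,0],
    [0,0,0.0875,0],
    [0,0,0.125,0],
    [0,0,0.125,0]
  ],
  "claw": 0
}}

```text
time: 7.5
ee_pos: [0.4764, -0.1879, 0.1227]
tcp_rot: [179.7, -0.3, 24.6]
wrist_force: [0.3, 0.1, 0.2]
opening: 0.0855
grasp_force: 0.0
```

To row units: 34.4 cm / 80 = 0.43, 7.5 cm / 80 = 0.0938.

Request:
{"op": "servo_tool", "data": {
  "moves": [
    [0.0125,0.0313,0,0],
    [0.025,0.0625,0,0],
    [0.0375,0.0938,0,0],
    [0.05,0.125,0,0],
    [0.0625,0.1563,0,0],
    [0.075,0.1875,0,0],
    [0.0875,0.2188,0,0],
    [0.1,0.25,0,0],
    [0.1125,0.2813,0,0],
    [0.125,0.3125,0,0],
    [0.1375,0.3475,0,0],
    [0.15,0.3813,0,0],
    [0.1625,0.4125,0,0],
    [0.17,0.43,0,0],
    [0.17,0.43,0,0],
    [0.17,0.43,0,0],
    [0.17,0.43,0,0]
  ]
}}

```text
time: 8.92
ee_pos: [0.6099, 0.1565, 0.1165]
tcp_rot: [180.0, 0.0, 24.6]
wrist_force: [0.7, -0.3, 0.3]
opening: 0.0856
grasp_force: 0.0
```

```bash
python3 - <<'E'
from h import *
a=snap("top","pics/b_top.png"); b=snap("scene","pics/b_sc.png")
o=get_obs(); print(o["ee_pos"],o["opening"],o["wrist_force"])
ts=[]
for n,im in(("top",a),("scene",b)):
    u,v=w2px(n,(.474,-.187,.02)).astype(int)
    s,r,t=locate(n,im,u,v,BASE); print(s)
    c=cv2.resize(im[v-30:v+30,u-30:u+30],(400,400),interpolation=cv2.INTER_CUBIC)
    q=((hull(n,.474,-.1872,DISH,.010)-[u-30,v-30]+.5)*400/60).astype(np.int32).reshape(-1,1,2); cv2.polylines(c,[q],True,(0,255,0),1)
    ts.append(c)
cv2.imwrite("pics/b.png",np.hstack(ts)[:,:,::-1])
E
```

```text
[0.60997367 0.15604232 0.11684907] 0.08500224689372542 [ 0.46904166  0.03728149 -0.12442138]
[ 0.47348469 -0.18717152]
[ 0.46692664 -0.1926427 ]
```

View pics/b.png

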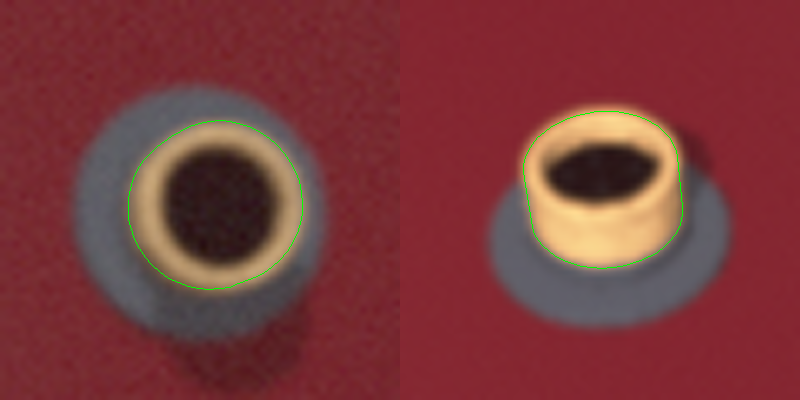

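The obsidian dish is seated upright on the slate and its outline matches the seated model. Next is the amethyst.

To row units: -11 cm / 80 = -0.1375, -10 cm / 80 = -0.125.

Request:
{"op": "servo_tool", "data": {
  "moves": [
    [0,0,-0.0313,0],
    [0,0,-0.0625,0],
    [0,0,-0.0938,0],
    [0,0,-0.1125,0],
    [0,0,-0.125,0],
    [0,0,-0.1375,0],
    [0,0,-0.1375,0],
    [0,0,-0.1375,0],
    [0,0,-0.1375,0]
  ]
}}

```text
time: 9.77
ee_pos: [0.6109, 0.157, 0.0081]
tcp_rot: [180.0, -0.1, 24.6]
wrist_force: [-0.3, 0.1, -0.3]
opening: 0.0853
grasp_force: 0.0
```

Request:
{"op": "servo_tool", "data": {
  "moves": [
    [0,0,0,0],
    [0,0,0,0],
    [0,0,0,0],
    [0,0,0,0],
    [0,0,0,0],
    [0,0,0,0],
    [0,0,0,0],
    [0,0,0,0],
    [0,0,0,0],
    [0,0,0,0]
  ],
  "claw": 0.6
}}

```text
time: 10.6
ee_pos: [0.6107, 0.1572, 0.008]
tcp_rot: [180.0, -0.1, 24.6]
wrist_force: [-0.5, -0.4, 5.2]
opening: 0.0554
grasp_force: 31.4
```

To row units: -34.4 cm / 80 = -0.43, -33.4 cm / 80 = -0.4175.

Request:
{"op": "servo_tool", "data": {
  "moves": [
    [0,0,0.0125,0],
    [0,0,0.0375,0],
    [0,0,0.0625,0],
    [0,0,0.0875,0],
    [-0.0063,-0.0188,0.1125,0],
    [-0.0188,-0.05,0.125,0],
    [-0.0313,-0.0813,0.125,0],
    [-0.0438,-0.1125,0.125,0],
    [-0.0563,-0.1438,0.125,0],
    [-0.0688,-0.175,0.125,0],
    [-0.0813,-0.2063,0.125,0],
    [-0.0938,-0.2375,0.125,0],
    [-0.1063,-0.2688,0.125,0],
    [-0.1188,-0.3,0.125,0],
    [-0.1313,-0.3313,0.125,0],
    [-0.1438,-0.3625,0.125,0],
    [-0.1563,-0.3938,0.125,0],
    [-0.165,-0.4175,0.125,0],
    [-0.17,-0.43,0.125,0],
    [-0.17,-0.43,0.125,0]
  ]
}}

```text
time: 12.27
ee_pos: [0.4736, -0.1885, 0.1073]
tcp_rot: [180.0, -0.0, 24.5]
wrist_force: [0.9, 0.4, -2.1]
opening: 0.0552
grasp_force: 32.2
```

To row units: -6.3 cm / 80 = -0.0788, -6.2 cm / 80 = -0.0775.

Request:
{"op": "servo_tool", "data": {
  "moves": [
    [0,0,-0.0188,0],
    [0,0,-0.0375,0],
    [0,0,-0.0538,0],
    [0,0,-0.0625,0],
    [0,0,-0.0663,0],
    [0,0,-0.07,0],
    [0,0,-0.0738,0],
    [0,0,-0.0763,0],
    [0,0,-0.0775,0],
    [0,0,-0.0788,0],
    [0,0,-0.0788,0]
  ]
}}

```text
time: 13.18
ee_pos: [0.4742, -0.187, 0.0439]
tcp_rot: [180.0, -0.0, 24.6]
wrist_force: [0.6, -0.3, -0.5]
opening: 0.055
grasp_force: 32.2
```

To row units: -0.15 cm / 80 = -0.0019, -0.1 cm / 80 = -0.0013.

Request:
{"op": "servo_tool", "data": {
  "moves": [
    [0,0,-0.0006,0],
    [0,0,-0.0013,0],
    [0,0,-0.0013,0],
    [0,0,-0.0019,0],
    [0,0,-0.0019,0],
    [0,0,-0.0019,0]
  ]
}}

```text
time: 13.68
ee_pos: [0.4743, -0.1871, 0.043]
tcp_rot: [180.0, -0.0, 24.6]
wrist_force: [-2.1, 0.5, 4.2]
opening: 0.0552
grasp_force: 32.7
```

Request:
{"op": "servo_tool", "data": {
  "moves": [
    [0,0,0,0],
    [0,0,0,0],
    [0,0,0,0],
    [0,0,0,0],
    [0,0,0,0],
    [0,0,0.0188,0],
    [0,0,0.05,0],
    [0,0,0.0875,0],
    [0.025,0.0013,0.1,0],
    [0.0625,0.0025,0.1,0],
    [0.1,0.0038,0.1,0],
    [0.1375,0.005,0.1,0],
    [0.175,0.0063,0.1,0],
    [0.2,0.0075,0.1,0],
    [0.2125,0.0075,0.1,0],
    [0.2125,0.0075,0.1,0],
    [0.2125,0.0075,0.1,0]
  ],
  "claw": 0
}}

```text
time: 15.1
ee_pos: [0.6441, -0.1808, 0.1215]
tcp_rot: [-180.0, 0.1, 24.6]
wrist_force: [-0.4, 0.1, -0.1]
opening: 0.0857
grasp_force: 0.0
```

To row units: -11.5 cm / 80 = -0.1438, -10.5 cm / 80 = -0.1313.

Request:
{"op": "servo_tool", "data": {
  "moves": [
    [0,0,-0.0313,0],
    [0,0,-0.0625,0],
    [0,0,-0.0938,0],
    [0,0,-0.1125,0],
    [0,0,-0.1313,0],
    [0,0,-0.1438,0],
    [0,0,-0.1438,0],
    [0,0,-0.1438,0],
    [0,0,-0.1438,0]
  ]
}}

```text
time: 15.85
ee_pos: [0.6445, -0.1812, 0.0087]
tcp_rot: [179.9, -0.1, 24.6]
wrist_force: [0.0, 0.1, 0.9]
opening: 0.0854
grasp_force: 0.0
```

Request:
{"op": "servo_tool", "data": {
  "moves": [
    [0,0,0,0],
    [0,0,0,0],
    [0,0,0,0],
    [0,0,0,0],
    [0,0,0,0],
    [0,0,0,0],
    [0,0,0,0],
    [0,0,0,0],
    [0,0,0,0],
    [0,0,0,0]
  ],
  "claw": 0.6
}}

```text
time: 16.68
ee_pos: [0.6446, -0.1811, 0.0084]
tcp_rot: [179.9, -0.1, 24.6]
wrist_force: [-1.2, 0.1, 6.2]
opening: 0.0547
grasp_force: 31.7
```

To row units: -17 cm / 80 = -0.2125, -16.5 cm / 80 = -0.2063.

Request:
{"op": "servo_tool", "data": {
  "moves": [
    [0,0,0.0125,0],
    [0,0,0.0375,0],
    [0,0,0.0625,0],
    [0,0,0.0875,0],
    [0,0,0.1125,0],
    [0,0,0.1375,0],
    [-0.0125,0,0.15,0],
    [-0.0375,-0.0013,0.15,0],
    [-0.0625,-0.0025,0.15,0],
    [-0.0875,-0.0038,0.15,0],
    [-0.1125,-0.005,0.15,0],
    [-0.1375,-0.0063,0.15,0],
    [-0.1625,-0.0075,0.15,0],
    [-0.1875,-0.0075,0.15,0],
    [-0.2063,-0.0075,0.15,0],
    [-0.2125,-0.0075,0.15,0],
    [-0.2125,-0.0075,0.15,0],
    [-0.2125,-0.0075,0.15,0]
  ]
}}

```text
time: 18.18
ee_pos: [0.4744, -0.187, 0.1275]
tcp_rot: [180.0, -0.0, 24.6]
wrist_force: [0.5, -0.7, -0.7]
opening: 0.0543
grasp_force: 32.3
```

```bash
cat > chk.py <<'E'
import sys; from h import *
b=snap("scene",f"pics/{sys.argv[1]}_sc.png"); o=get_obs(); n="scene"
x,y,z=o["ee_pos"]; u,v=w2px(n,(x,y,.07)).astype(int); c=cv2.resize(b[v-50:v+50,u-50:u+50],(500,500),interpolation=cv2.INTER_CUBIC)
for (X,Y,Z) in [(x,y,z-.008)]+[eval(a) for a in sys.argv[2:]]:
    q=((hull(n,X,Y,DISH,Z)-[u-50,v-50]+.5)*5).astype(np.int32).reshape(-1,1,2); cv2.polylines(c,[q],True,(0,255,0),1)
cv2.imwrite(f"pics/{sys.argv[1]}.png",c[:,:,::-1])
E
python3 chk.py c "(.474,-.187,.035)"
```

```text
(no output)
```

View pics/c.png

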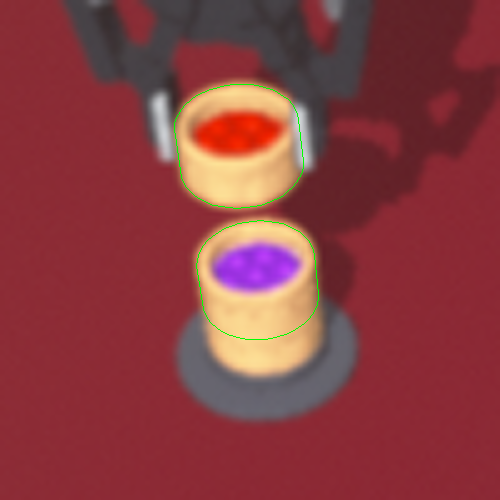

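Amethyst sits seated on the obsidian, and the jasper is held upright above it, both matching their outlines. Lowering the jasper.

To row units: -5.8 cm / 80 = -0.0725, -1.5 cm / 80 = -0.0188.

Request:
{"op": "servo_tool", "data": {
  "moves": [
    [0,0,-0.0188,0],
    [0,0,-0.0375,0],
    [0,0,-0.05,0],
    [0,0,-0.0575,0],
    [0,0,-0.0613,0],
    [0,0,-0.065,0],
    [0,0,-0.0675,0],
    [0,0,-0.07,0],
    [0,0,-0.0713,0],
    [0,0,-0.0725,0],
    [0,0,-0.0725,0]
  ]
}}

```text
time: 19.15
ee_pos: [0.4742, -0.187, 0.0694]
tcp_rot: [180.0, -0.0, 24.6]
wrist_force: [-0.3, -0.6, -1.1]
opening: 0.0547
grasp_force: 32.3
```

Request:
{"op": "servo_tool", "data": {
  "moves": [
    [0,0,-0.0006,0],
    [0,0,-0.0013,0],
    [0,0,-0.0013,0],
    [0,0,-0.0019,0],
    [0,0,-0.0019,0],
    [0,0,-0.0019,0]
  ]
}}

```text
time: 19.65
ee_pos: [0.4743, -0.187, 0.0684]
tcp_rot: [180.0, -0.0, 24.6]
wrist_force: [-1.7, 1.2, 5.2]
opening: 0.0546
grasp_force: 32.8
```

Request:
{"op": "servo_tool", "data": {
  "moves": [
    [0,0,0,0],
    [0,0,0,0],
    [0,0,0,0],
    [0,0,0,0],
    [0,0,0,0],
    [0,0,0.0188,0],
    [0,0,0.05,0],
    [0,0,0.075,0],
    [0,0,0.0875,0],
    [0.025,-0.0375,0.0875,0],
    [0.05,-0.075,0.0875,0],
    [0.075,-0.1188,0.0875,0],
    [0.1,-0.1625,0.0875,0],
    [0.1125,-0.1875,0.075,0],
    [0.12,-0.1975,0.075,0],
    [0.12,-0.1975,0.075,0],
    [0.12,-0.1975,0.075,0]
  ],
  "claw": 0
}}

```text
time: 21.07
ee_pos: [0.5699, -0.345, 0.1266]
tcp_rot: [-179.9, 0.1, 24.6]
wrist_force: [-0.5, -0.5, 0.3]
opening: 0.0858
grasp_force: 0.0
```

To row units: -12.1 cm / 80 = -0.1513, -11 cm / 80 = -0.1375.

Request:
{"op": "servo_tool", "data": {
  "moves": [
    [0,0,-0.0313,0],
    [0,0,-0.0625,0],
    [0,0,-0.0938,0],
    [0,0,-0.1188,0],
    [0,0,-0.1375,0],
    [0,0,-0.1513,0],
    [0,0,-0.1513,0],
    [0,0,-0.1513,0],
    [0,0,-0.1513,0]
  ]
}}

```text
time: 21.82
ee_pos: [0.5708, -0.345, 0.0084]
tcp_rot: [179.9, -0.1, 24.6]
wrist_force: [-0.4, -0.4, 0.2]
opening: 0.0853
grasp_force: 0.0
```

Request:
{"op": "servo_tool", "data": {
  "moves": [
    [0,0,0,0],
    [0,0,0,0],
    [0,0,0,0],
    [0,0,0,0],
    [0,0,0,0],
    [0,0,0,0],
    [0,0,0,0],
    [0,0,0,0],
    [0,0,0,0],
    [0,0,0,0]
  ],
  "claw": 0.6
}}

```text
time: 22.65
ee_pos: [0.5707, -0.3453, 0.0081]
tcp_rot: [179.9, -0.1, 24.6]
wrist_force: [-0.4, 1.0, 5.1]
opening: 0.0549
grasp_force: 31.6
```

To row units: 38 cm / 80 = 0.475, 35 cm / 80 = 0.4375.

Request:
{"op": "servo_tool", "data": {
  "moves": [
    [0,0,0.0125,0],
    [0,0,0.0375,0],
    [0,0,0.0688,0],
    [0,0,0.1,0],
    [0,0,0.1313,0],
    [0,0,0.1625,0],
    [0,0,0.1875,0],
    [-0.0063,0.025,0.2,0],
    [-0.0125,0.0625,0.2,0],
    [-0.02,0.1,0.2,0],
    [-0.0275,0.1375,0.2,0],
    [-0.035,0.175,0.2,0],
    [-0.0438,0.2125,0.2,0],
    [-0.0513,0.25,0.2,0],
    [-0.0588,0.2875,0.2,0],
    [-0.0663,0.325,0.2,0],
    [-0.075,0.3625,0.2,0],
    [-0.0825,0.4,0.2,0],
    [-0.09,0.4375,0.2,0],
    [-0.0975,0.475,0.1875,0]
  ]
}}

```text
time: 24.32
ee_pos: [0.4923, 0.0364, 0.159]
tcp_rot: [179.9, -0.2, 24.6]
wrist_force: [1.0, -0.3, -0.4]
opening: 0.0549
grasp_force: 32.5
```

To row units: 12.1 cm / 80 = 0.1513, 10.5 cm / 80 = 0.1313.

Request:
{"op": "servo_tool", "data": {
  "moves": [
    [-0.0075,0.0375,-0.0125,0],
    [-0.015,0.075,-0.0375,0],
    [-0.0225,0.1063,-0.0625,0],
    [-0.0275,0.1313,-0.0875,0],
    [-0.0313,0.1513,-0.1,0],
    [-0.0313,0.1513,-0.1,0],
    [-0.0313,0.1513,-0.1,0],
    [-0.0313,0.1513,-0.1,0]
  ]
}}

```text
time: 24.98
ee_pos: [0.4676, 0.1557, 0.0777]
tcp_rot: [180.0, -0.0, 24.6]
wrist_force: [0.5, -0.7, -2.2]
opening: 0.0547
grasp_force: 32.6
```

```bash
python3 chk.py d "(.4672,.1559,.010)"
```

```text
(no output)
```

View pics/d.png

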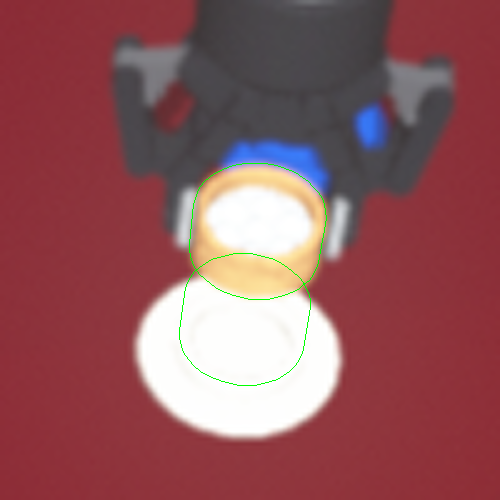

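The opalite is held upright above the white base and aligned. Lowering it.

To row units: -5.85 cm / 80 = -0.0731, -1.5 cm / 80 = -0.0188.

Request:
{"op": "servo_tool", "data": {
  "moves": [
    [0,0,-0.0188,0],
    [0,0,-0.0375,0],
    [0,0,-0.0525,0],
    [0,0,-0.06,0],
    [0,0,-0.0638,0],
    [0,0,-0.0675,0],
    [0,0,-0.07,0],
    [0,0,-0.0713,0],
    [0,0,-0.0725,0],
    [0,0,-0.0731,0],
    [0,0,-0.0731,0]
  ]
}}

```text
time: 25.95
ee_pos: [0.4673, 0.1561, 0.0184]
tcp_rot: [180.0, -0.0, 24.6]
wrist_force: [0.2, 0.2, -2.3]
opening: 0.0546
grasp_force: 32.6
```

To row units: -0.15 cm / 80 = -0.0019, -0.1 cm / 80 = -0.0013.

Request:
{"op": "servo_tool", "data": {
  "moves": [
    [0,0,-0.0006,0],
    [0,0,-0.0013,0],
    [0,0,-0.0013,0],
    [0,0,-0.0019,0],
    [0,0,-0.0019,0],
    [0,0,-0.0019,0]
  ]
}}

```text
time: 26.45
ee_pos: [0.4673, 0.1561, 0.018]
tcp_rot: [180.0, -0.1, 24.6]
wrist_force: [-3.9, -0.6, 9.9]
opening: 0.0549
grasp_force: 33.6
```

Request:
{"op": "servo_tool", "data": {
  "moves": [
    [0,0,0,0],
    [0,0,0,0],
    [0,0,0,0],
    [0,0,0,0],
    [0,0,0,0],
    [0,0,0.0188,0],
    [0,0,0.05,0],
    [0,0,0.0875,0],
    [0.0125,0.0375,0.1,0],
    [0.025,0.075,0.1,0],
    [0.0375,0.1125,0.1,0],
    [0.05,0.15,0.1,0],
    [0.0625,0.1875,0.1,0],
    [0.0738,0.2063,0.1,0],
    [0.0738,0.2063,0.1,0],
    [0.0738,0.2063,0.1,0],
    [0.0738,0.2063,0.1,0]
  ],
  "claw": 0
}}

```text
time: 27.87
ee_pos: [0.5407, 0.2922, 0.0964]
tcp_rot: [-178.6, 0.1, 27.8]
wrist_force: [-0.1, -1.3, 0.7]
opening: 0.0855
grasp_force: 0.0
```

To row units: -9 cm / 80 = -0.1125, -8 cm / 80 = -0.1.

Request:
{"op": "servo_tool", "data": {
  "moves": [
    [0,0,-0.0313,0],
    [0,0,-0.0625,0],
    [0,0,-0.0875,0],
    [0,0,-0.1,0],
    [0,0,-0.1125,0],
    [0,0,-0.1125,0],
    [0,0,-0.1125,0],
    [0,0,-0.1125,0]
  ]
}}

```text
time: 28.53
ee_pos: [0.5417, 0.2928, 0.0082]
tcp_rot: [-178.6, -0.1, 27.8]
wrist_force: [0.6, -0.1, 0.0]
opening: 0.0854
grasp_force: 0.0
```

Request:
{"op": "servo_tool", "data": {
  "moves": [
    [0,0,0,0],
    [0,0,0,0],
    [0,0,0,0],
    [0,0,0,0],
    [0,0,0,0],
    [0,0,0,0],
    [0,0,0,0],
    [0,0,0,0],
    [0,0,0,0],
    [0,0,0,0]
  ],
  "claw": 0.6
}}

```text
time: 29.37
ee_pos: [0.5425, 0.3012, 0.017]
tcp_rot: [-177.8, -0.8, 28.1]
wrist_force: [-20.5, 23.2, 49.5]
opening: 0.0343
grasp_force: 25.0
```

To row units: -16.5 cm / 80 = -0.2063, -15.7 cm / 80 = -0.1963.

Request:
{"op": "servo_tool", "data": {
  "moves": [
    [0,0,0.0125,0],
    [0,0,0.0375,0],
    [0,0,0.0688,0],
    [0,0,0.1,0],
    [0,0,0.1125,0],
    [-0.0063,-0.0188,0.1188,0],
    [-0.0188,-0.05,0.1188,0],
    [-0.03,-0.0813,0.1188,0],
    [-0.0413,-0.1125,0.1188,0],
    [-0.0525,-0.1438,0.1188,0],
    [-0.0625,-0.175,0.1188,0],
    [-0.07,-0.1963,0.1188,0],
    [-0.0738,-0.2063,0.1188,0],
    [-0.0738,-0.2063,0.1188,0],
    [-0.0738,-0.2063,0.1188,0],
    [-0.0738,-0.2063,0.1188,0]
  ]
}}

```text
time: 30.7
ee_pos: [0.4826, 0.1284, 0.1018]
tcp_rot: [-178.6, 0.0, 27.8]
wrist_force: [-0.2, -0.4, -0.9]
opening: 0.0341
grasp_force: 0.0
```

```bash
python3 chk.py e "(.467,.156,.010)"
```

```text
(no output)
```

View pics/e.png

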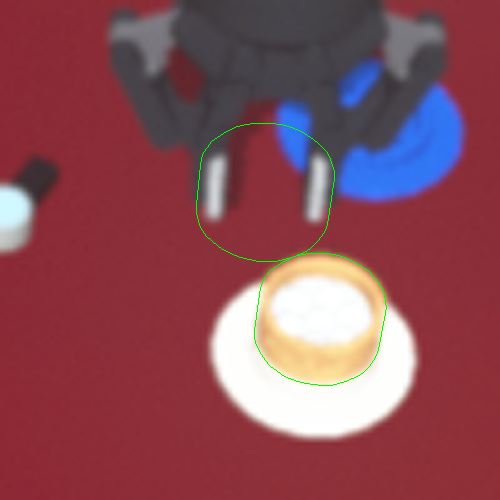

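The citrine grasp missed: the tool stopped about 3 cm short. The opalite is seated fine. I'll check the joints and where the citrine is now.

```bash
python3 - <<'E'
from h import *
a=snap("top","pics/f_top.png"); b=snap("scene","pics/f_sc.png")
o=get_obs(); print({k:np.round(o[k],3) for k in("time","q","qd","joint_efforts","ee_pos","tcp_rot","wrist_force")})
c1=cv2.resize(a[130:290,110:310],(400,320),interpolation=cv2.INTER_CUBIC); c2=cv2.resize(b[160:320,340:540],(400,320),interpolation=cv2.INTER_CUBIC)
cv2.imwrite("pics/f.png",np.hstack([c1,c2])[:,:,::-1])
E
```

```text
{'time': np.float64(30.85), 'q': array([ 14.139,  -2.159, -11.545,  80.993,   1.341, 166.26 ]), 'qd': array([-0.108, -0.155, -0.204,  0.036, -0.051, -0.168]), 'joint_efforts': array([-1.4900e-01, -4.4581e+01,  4.6842e+01,  6.9000e-02,  7.4000e-02,
        8.0000e-03]), 'ee_pos': array([0.482, 0.128, 0.102]), 'tcp_rot': array([-1.78608e+02,  4.90000e-02,  2.78760e+01]), 'wrist_force': array([ 0.709, -0.082,  0.192])}
```

View pics/f.png

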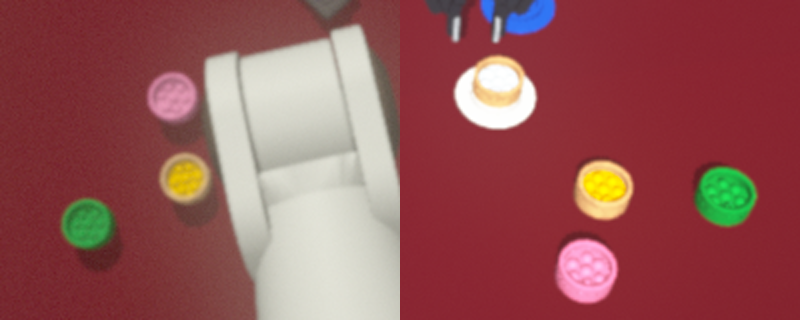

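Cause: joint 6 ran into its limit, since q6 = 180° + q1 − yaw. I need to add yaw. The citrine was nudged a little, still upright, now near scene (441,255); the pink dish is untouched. I'll turn the tool, open it and relocate the citrine.

To row units: 2 cm / 80 = 0.025, 0.5 rad / 3.1416 = 0.1592.

Request:
{"op": "servo_tool", "data": {
  "moves": [
    [0,0,0.025,0.0318],
    [0,0,0.025,0.0637],
    [0,0,0.025,0.0955],
    [0,0,0.025,0.1273],
    [0,0,0.025,0.1592],
    [0,0,0.025,0.1592],
    [0,0,0.025,0.1592],
    [0,0,0.025,0.1592]
  ],
  "claw": 0
}}

```text
time: 31.52
ee_pos: [0.4822, 0.1279, 0.1217]
tcp_rot: [-178.6, 0.0, 56.3]
wrist_force: [0.3, 0.5, -0.4]
opening: 0.0854
grasp_force: 0.0
```

```bash
python3 - <<'E'
from h import *
for n,P in(("top",[(202.5,219),(196,179),(153,242)]),("scene",[(441,255),(433,295),(503,258)])):
    im=snap(n,f"pics/g_{n}.png"); ts=[]
    for nm,(u,v) in zip(("cit","pink","green"),P):
        c,b,Q,k,o=blob(im,u,v,20); s,a,t=locate(n,im,u,v,DISH); ts.append(t); print(n,nm,np.round(s*1e3,1),round(a,2))
    cv2.imwrite(f"pics/g{n}.png",np.hstack(ts)[:,:,::-1])
a=np.vstack([cv2.imread("pics/gtop.png"),cv2.imread("pics/gscene.png")]); cv2.imwrite("pics/g.png",a)
o=get_obs();print(o["ee_pos"],o["tcp_rot"],o["q"])
E
```

```text
top cit [540.5 293.3] 2.55
top pink [635.6 312.8] 2.59
top green [479.4 423.3] 1.17
scene cit [536.3 311. ] 1.11
scene pink [633.7 332.1] 1.07
scene green [479.5 421.2] 1.18
[0.48213643 0.1277311  0.12172522] [-1.78613693e+02  4.04525679e-02  5.63567427e+01] [ 14.26603314  -1.81636254  -8.98986623  83.78585763   1.00159978
 137.90139402]
```

View pics/g.png

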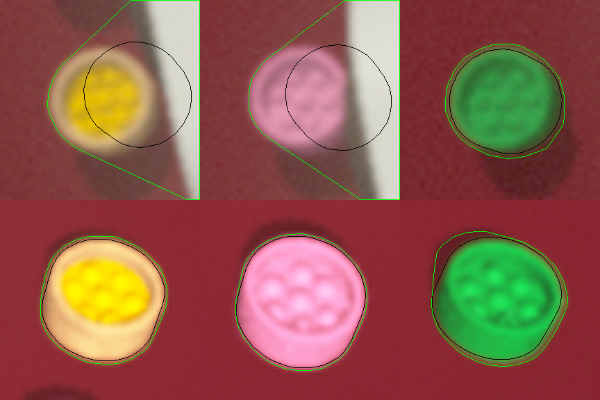

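To row units: 18.3 cm / 80 = 0.2288, 5.4 cm / 80 = 0.0675.

Request:
{"op": "servo_tool", "data": {
  "moves": [
    [0.0125,0.0375,0,0],
    [0.025,0.075,0,0],
    [0.0375,0.1125,0,0],
    [0.05,0.15,0,0],
    [0.0588,0.1875,0,0],
    [0.065,0.2163,0,0],
    [0.0675,0.2288,0,0],
    [0.0675,0.2288,0,0],
    [0.0675,0.2288,0,0],
    [0.0675,0.2288,0,0]
  ]
}}

```text
time: 32.45
ee_pos: [0.536, 0.3096, 0.1219]
tcp_rot: [-178.6, 0.1, 56.4]
wrist_force: [0.5, -0.2, -0.4]
opening: 0.0851
grasp_force: 0.0
```

Request:
{"op": "servo_tool", "data": {
  "moves": [
    [0,0.0013,-0.0313,0],
    [0,0.0013,-0.0625,0],
    [0,0.0013,-0.0938,0],
    [0,0.0013,-0.1188,0],
    [0,0.0013,-0.1313,0],
    [0,0.0013,-0.1425,0],
    [0,0.0013,-0.1425,0],
    [0,0.0013,-0.1425,0],
    [0,0.0013,-0.1425,0]
  ]
}}

```text
time: 33.2
ee_pos: [0.5369, 0.3118, 0.0094]
tcp_rot: [-178.7, -0.1, 56.4]
wrist_force: [0.5, -0.4, -0.3]
opening: 0.085
grasp_force: 0.0
```

Request:
{"op": "servo_tool", "data": {
  "moves": [
    [0,0,0,0],
    [0,0,0,0],
    [0,0,0,0],
    [0,0,0,0],
    [0,0,0,0],
    [0,0,0,0],
    [0,0,0,0],
    [0,0,0,0],
    [0,0,0,0],
    [0,0,0,0]
  ],
  "claw": 0.6
}}

```text
time: 34.03
ee_pos: [0.5366, 0.3119, 0.0089]
tcp_rot: [-178.7, -0.0, 56.5]
wrist_force: [-1.4, -1.6, 6.5]
opening: 0.0548
grasp_force: 31.6
```

To row units: -15.6 cm / 80 = -0.195, -6.9 cm / 80 = -0.0863.

Request:
{"op": "servo_tool", "data": {
  "moves": [
    [0,0,0.0125,0],
    [0,0,0.0375,0],
    [0,0,0.0688,0],
    [0,0,0.1,0],
    [0,0,0.1125,0],
    [-0.0063,-0.0188,0.1188,0],
    [-0.0188,-0.05,0.1188,0],
    [-0.0338,-0.0813,0.1188,0],
    [-0.0488,-0.1125,0.1188,0],
    [-0.0625,-0.1438,0.1188,0],
    [-0.075,-0.17,0.1188,0],
    [-0.0825,-0.1875,0.1188,0],
    [-0.0863,-0.195,0.1188,0],
    [-0.0863,-0.195,0.1188,0],
    [-0.0863,-0.195,0.1188,0],
    [-0.0863,-0.195,0.1188,0]
  ]
}}

```text
time: 35.37
ee_pos: [0.4677, 0.1564, 0.1027]
tcp_rot: [-178.6, 0.0, 56.5]
wrist_force: [-0.2, -0.1, -1.5]
opening: 0.0546
grasp_force: 32.3
```

```bash
python3 chk.py hh "(.467,.156,.010)"; python3 - <<'E'
from h import *
im=cv2.imread("pics/hh_sc.png")[:,:,::-1].copy(); print(get_obs()["ee_pos"])
E
```

```text
[0.46754147 0.15640445 0.10263904]
```

View pics/hh.png

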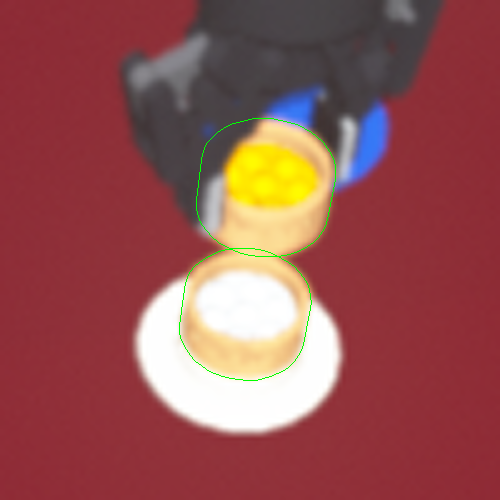

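Citrine is upright in the gripper above the seated opalite and aligned to about 1 mm. Lowering it.

To row units: -5.75 cm / 80 = -0.0719, -1.5 cm / 80 = -0.0188.

Request:
{"op": "servo_tool", "data": {
  "moves": [
    [0,0,-0.0188,0],
    [0,0,-0.0375,0],
    [0,0,-0.05,0],
    [0,0,-0.0563,0],
    [0,0,-0.06,0],
    [0,0,-0.0638,0],
    [0,0,-0.0675,0],
    [0,0,-0.07,0],
    [0,0,-0.0713,0],
    [0,0,-0.0719,0],
    [0,0,-0.0719,0]
  ]
}}

```text
time: 36.33
ee_pos: [0.4672, 0.1556, 0.0454]
tcp_rot: [-178.6, 0.0, 56.5]
wrist_force: [-0.5, 0.6, -1.5]
opening: 0.054
grasp_force: 32.3
```

To row units: -0.15 cm / 80 = -0.0019, -0.1 cm / 80 = -0.0013.

Request:
{"op": "servo_tool", "data": {
  "moves": [
    [0,0,-0.0006,0],
    [0,0,-0.0013,0],
    [0,0,-0.0013,0],
    [0,0,-0.0019,0],
    [0,0,-0.0019,0],
    [0,0,-0.0019,0]
  ]
}}

```text
time: 36.83
ee_pos: [0.4672, 0.1556, 0.044]
tcp_rot: [-178.6, 0.0, 56.5]
wrist_force: [-0.0, -1.3, 0.8]
opening: 0.0549
grasp_force: 32.4
```

To row units: -0.1 cm / 80 = -0.0013, -0.05 cm / 80 = -0.0006.

Request:
{"op": "servo_tool", "data": {
  "moves": [
    [0,0,-0.0006,0],
    [0,0,-0.0006,0],
    [0,0,-0.0013,0],
    [0,0,-0.0013,0]
  ]
}}

```text
time: 37.17
ee_pos: [0.4672, 0.1556, 0.0439]
tcp_rot: [-178.6, 0.0, 56.5]
wrist_force: [-4.7, -2.2, 9.0]
opening: 0.0543
grasp_force: 33.5
```

Firm contact at the expected height (0.0439). I'll release, rise and back off.

To row units: -15 cm / 80 = -0.1875, 13 cm / 80 = 0.1625.

Request:
{"op": "servo_tool", "data": {
  "moves": [
    [0,0,0,0],
    [0,0,0,0],
    [0,0,0,0],
    [0,0,0,0],
    [0,0,0,0],
    [0,0,0.0125,0],
    [0,0,0.0375,0],
    [0,0,0.075,0],
    [0,0,0.1125,0],
    [0,0,0.15,0],
    [-0.0125,-0.0375,0.1625,0],
    [-0.025,-0.075,0.1625,0],
    [-0.0375,-0.1125,0.1625,0],
    [-0.05,-0.15,0.1625,0],
    [-0.0625,-0.1875,0.1625,0],
    [-0.0625,-0.1875,0.1625,0],
    [-0.0625,-0.1875,0.1625,0],
    [-0.0625,-0.1875,0.1625,0]
  ],
  "claw": 0
}}

```text
time: 38.67
ee_pos: [0.4174, 0.0057, 0.1734]
tcp_rot: [-178.7, -0.0, 56.4]
wrist_force: [0.5, 0.2, -0.2]
opening: 0.0855
grasp_force: 0.0
```

```bash
python3 - <<'E'
from h import *
b=snap("scene","pics/z_sc.png"); n="scene"; ts=[]
for x,y,N in((.474,-.187,3),(.467,.156,2)):
    u,v=w2px(n,(x,y,.05)).astype(int); c=cv2.resize(b[v-32:v+32,u-32:u+32],(300,300),interpolation=cv2.INTER_CUBIC)
    for i in range(N):
        q=((hull(n,x,y,DISH,.01+.025*i)-[u-32,v-32]+.5)*300/64).astype(np.int32).reshape(-1,1,2); cv2.polylines(c,[q],True,(0,255,0),1)
    ts.append(c)
cv2.imwrite("pics/z.png",np.vstack([np.hstack(ts)[:,:,::-1],cv2.resize(b[60:360,100:540],(600,300))[:,:,::-1]]))
E
```

```text
(no output)
```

View pics/z.png

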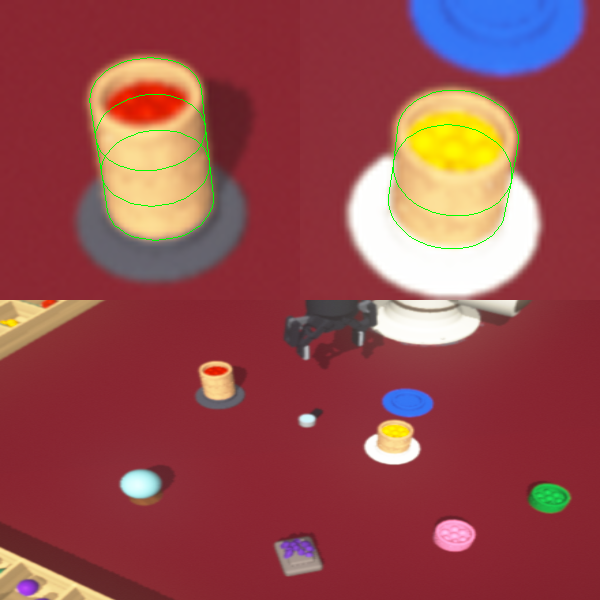

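Both towers match the fully seated outlines and stand upright. The geode, ball, magnifier and look-alikes are where they were, and the gripper is empty and clear.

```bash
python3 -c "from workcell import *; print(job_done())"
```

```text
the job is handed in; nothing more can be done
None
```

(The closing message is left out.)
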